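Change the colour of the week on a paint display

TASK

Change the paint display from yellow to blue. First take the yellow board off the display stand and put it upright, centred and fully down, into the rack holder with the yellow labels; then take the blue board from its holder and lean it on the stand just as the yellow one was, centred and square, its foot on the stand's base close behind the front lip and its back against the bar. Finally stand the blue-capped can upright on the stand's round white pad, and leave the other cans and goods where they are.

Things in the scene. Friction and masses are not known exactly. Their poses are not given: they have to be found in the camera images.
- board_yellow: yellow flat board, 10 (its x, thickness) x 130 (its y, width) x 160 (its z, height) mm, 0.18 kg, both faces alike. Origin: middle of its bottom face; z runs up the board to its top edge. It starts leaning on the stand, about 0.42 rad from vertical, its top towards the stand's -x side.
- board_blue: blue flat board, same size, mass and axes as the yellow one. It starts standing upright in the blue holder.
- board_blue_top (a point): middle of the blue board's top edge, 160 mm up its z axis from its origin.
- stand: fixed display stand. Origin: on the counter under the middle of the board's place; z up; +x its front, away from the robot; y along its bar. Black base plate 10 mm thick, x -60 to +60, y -178 to +72 mm; a front lip and, behind it, a level bar. A board leans back (top towards -x) about 0.42 rad from vertical, foot on the base just behind the lip, back on the bar.
- stand_foot (a point): on the base top, in the stand's frame x +33.4, y 0, z 10 mm: a leaning board's origin comes about 2 mm above it. The aluminium front lip is 10 mm thick, from x +45 to +55, y -65 to +65, and rises to z 22 mm.
- stand_bar (a point): middle of the axis of the round aluminium bar, radius 5 mm, along the stand's y from -55 to +55, at x -10.4, z 85.5 mm in the stand's frame, on two 10 mm square posts under it at y -50 and +50.
- stand_pad (a point): centre of the round white pad (76 mm across, flush) on the base top: in the stand's frame x 0, y -125, z 10 mm.
- holder_yellow: fixed rack holder with yellow labels (end tabs, wall tops), empty. Origin: middle of its underside, 4 mm above the counter; x across the slot, y along it, z up. Base 56 x 196 x 8 mm; slot 18 mm wide in x, centred, open at both ends; its walls, 120 mm long, rise to z 50 and flare outward up to z 62 mm. A board stands on the slot's floor (z 8 mm), its x, y along the holder's.
- holder_blue: the same holder with blue labels; the blue board starts in it. The holders stand 90 mm apart side by side on a steel tray, in any order.
- holder_red: the same holder with red labels, empty: leave it empty.
- can_blue: spray can with blue cap, upright, 0.22 kg, 165 mm high. Origin: centre of its underside. Steel body 53 mm across up to 118 mm, cap 48 mm across from 120 to 165 mm, where it is gripped.
- can_yellow: yellow-capped spray can, as the blue one; a bystander, to be left alone
- can_red: red-capped spray can, as the blue one; a bystander, to be left alone
- can_green: green-capped spray can, as the blue one; a bystander, to be left alone
- funnel: orange funnel standing mouth down, 90 mm across, 150 mm high, origin under its centre; bystander
- oil: black bottle, 70 mm across, 180 mm high, origin under its centre; bystander
- tape: grey roll of tape lying flat, 90 mm across, 24 mm high, origin under its centre; bystander

How it is judged:
By the outcome, as a careful person would: the job done as asked, in the order asked, and still so for the second after the job is handed in, with the robot touching nothing.
It also fails if it takes over 69 s, if anything falls off the work surface, if the arm or the gripper's body presses on something with over 40 N, if the wrist force passes 120 N, or if a joint passes its speed limit or range.

ROBOT

A 6-joint arm with a two-finger parallel gripper is mounted at the origin on the work surface. World frame = base frame: x ahead of the robot, y to its left, z up, the work surface at z = 0. Lengths are in mm, angles in rad, forces in N, time in s.
With the tool pointing down it reaches from about 275 to 750 mm from the base axis. Payload 10.2 kg.
Tool frame: the origin (TCP) lies on the centre line of the jaws, within the pads' length; the fingertips stand 17 mm ahead of it and the grasp point (between the pads) lies 2 mm behind it (ctrl.tip_extent is the distance from the TCP to the fingertips, in mm); z points along the fingers, y is the line along which they close (so a half turn about z gives the same grasp; the last joint's range is limited). The gripper opens to 85 mm and grips with 20 to 120 N. Pads are 22 mm wide; open, the fingers measure 114 mm over their backs; the gripper's body (76 mm by 85 mm) begins 54 mm behind the grasp point. The pads swing forward as they close: fully open they stand 13 mm farther back than shut.
Start: joints at [0.958, 0.313, 1.498, -0, 1.331, -0.223], TCP at [199.515, 485.618, 248.294] pointing down, gripper open.
Joint ranges: [-2.94, 2.94], [-0.97, 2.17], [0.19, 2.56], [-1.23, 4.37], [0.02, 3.11], [-2.88, 2.88]. Speed limits (rad/s): [2.39, 2.39, 3.01, 3.14, 3.14, 3.14].

INTERFACE

Orientations are given as a unit quaternion [w, x, y, z].
In Python, from rig import sensors, capture, ctrl, cut_out, place_of gives the robot as it stands.
- The arm moves only by the shell command python3 -m jog 'ROWS' [FORCE]. ROWS is JSON, a list of rows, each a list of 3 entries, a list of its own where there are three numbers: the shift along the world's x, y, z in mm, then the turn, a rotation vector about the world's x, y, z in degrees, then the closure, from 0 (fully open) to 1 (shut). A call has exactly 8 rows; each row is the pose to reach, as a shift and turn from the pose commanded when the call began; what a row does not reach only later rows make up. A row lasts 1/12 s, in which the tool goes at most 41.7 mm and 7.16 degrees, less where a joint would pass 70% of its speed; a pose out of reach is approached as far as the arm can. A call with a gripper value outside its range is refused whole. The fingers move at their own pace and stop on an object; FORCE is the grip in N (left out, the last holds). Time passes only in rows, so rows that repeat a pose let the fingers close, or fill a call up. It gives the time, the measured TCP pose, the force and the opening at its end, in the units of the state.
- sensors.sense(): the state, without advancing time (a new reading comes with each control period).
- capture(name): name is "side" or "top"; returns a dict with "color" (400x640x3 uint8, blue, green, red), "z_map" (400x640 float32, mm along the optical axis (not along the pixel's ray), 0 where there is no reading), "camera_matrix" (3x3 intrinsics, pixels), "R" (3x3) and "t" (3): a world point X has camera coordinates R X + t. Camera axes: x right, y down, z forward; pixel columns grow to the right and rows downward; lengths in mm; the calibration is good to about 2 mm. A picture is of the moment at which its call begins.
- ctrl.finish_job(): hands the job in, once; it reports no verdict.
Trained networks look in a picture, given as the dict that the camera call returned (one of the last four; its "shot" number tells which), for a name from the list of things; names that differ only in an ending like _2 or _b are one class to them, and where a whole thing is asked for, a point or a joint stands for the part that bears it (a point fixed in the world has none). Each returns a list of dicts, best first, with "p" (0 to 1); they miss things now and then, are a little off and sometimes report something else, mostly with a low value. They report only what shows in the picture. A call takes as long as a camera call.
- cut_out(picture, query): "region" (400x640 bool, what is visible of it) and "box" ([left, top, right, bottom] in pixels, round what is visible of it).
- place_of(picture, query): "centre" ([row, column] in pixels: a listed point, or the origin of a listed thing).
The state is a dict: "time_s": time; "joints": joint angles; "dq": joint speeds; "tau": joint torques, N m; "eef_pos": TCP position; "ee_rot": TCP orientation; "force": force on the tool from outside, world axes, zero at the start; "wrist_torque": the same for the moment, N m; "grip_width": opening from 0.0 (shut) to 1.0 (fully open).
Only numpy, scipy, OpenCV 4.12 (cv2) and the standard library are available. Lean on these libraries where they do the work, as an engineer would, in place of code of your own. Each camera call takes 0.05 s, during which the arm holds its last target. There are 200 camera calls.

## Working session

There is one attempt and no reset: what is moved stays moved. The work goes in short steps, Python scripts to look and compute and a shell command to move; the robot and the scene stay as the last step left them, time stands still between calls to the robot, and variables do not carry over. Pictures are saved under pics/ and viewed, on a budget of 10 in all, crops included, one or two more only if the job needs it, and the job is handed in when it is done.

```bash
ls; mkdir -p pics
cat > h.py <<'E'
import numpy as np, cv2
from rig import sensors, capture, ctrl, cut_out, place_of
def cloud(p, m=None):
    z=p["z_map"]; ok=z>0
    if m is not None: ok&=m
    v,u=np.nonzero(ok); K=p["camera_matrix"]; d=z[v,u]
    c=np.stack([(u-K[0,2])/K[0,0]*d,(v-K[1,2])/K[1,1]*d,d],1)
    return (c-p["t"])@p["R"]   # R^T (c-t)
def ray(p,rc,zp):
    K=p["camera_matrix"]; d=np.array([(rc[1]-K[0,2])/K[0,0],(rc[0]-K[1,2])/K[1,1],1])
    o=-p["R"].T@p["t"]; d=p["R"].T@d
    return o+d*(zp-o[2])/d[2]
E
python3 - <<'E'
from h import *
a=capture("side");b=capture("top")
cv2.imwrite("pics/side.png",a["color"]);cv2.imwrite("pics/top.png",b["color"])
np.set_printoptions(precision=1,suppress=True)
names="board_yellow board_blue stand holder_yellow holder_blue holder_red can_blue can_yellow can_red can_green funnel oil tape".split()
for n,p in(("side",a),("top",b)):
  print(n,-p["R"].T@p["t"])
  for q in names:
    r=cut_out(p,q)
    if r:
      c=cloud(p,r[0]["region"]); print(q,round(r[0]["p"],2),r[0]["box"],len(c),np.percentile(c,[2,50,98],axis=0).round().tolist() if len(c) else "")
  for q in "stand_foot stand_bar stand_pad board_blue_top".split():
    r=place_of(p,q); print(q,[(round(x["p"],2),x["centre"]) for x in r[:2]], [ray(p,r[0]["centre"],z) for z in (10,85.5)] if r else "")
print(sensors.sense())
E
```

```text
pics
side [ 189.1 -852.4  904.1]
board_yellow 0.7 [289.5, 171.5, 336.1, 226.3] 514 [[532.0, -95.0, 1.0], [558.0, -56.0, 125.0], [631.0, 145.0, 162.0]]
board_blue 0.59 [241.9, 111.2, 262.2, 177.4] 660 [[496.0, 214.0, 17.0], [501.0, 262.0, 116.0], [513.0, 346.0, 174.0]]
stand 0.6 [282.6, 186.1, 369.7, 271.4] 2813 [[516.0, -204.0, 5.0], [572.0, -99.0, 11.0], [651.0, 26.0, 89.0]]
holder_yellow 0.91 [265.1, 133.1, 296.0, 174.6] 683 [[568.0, 197.0, 10.0], [586.0, 268.0, 27.0], [617.0, 372.0, 66.0]]
holder_blue 0.64 [234.3, 143.6, 274.8, 185.7] 555 [[475.0, 186.0, 5.0], [490.0, 238.0, 15.0], [533.0, 366.0, 66.0]]
holder_red 0.77 [209.7, 144.5, 245.1, 194.6] 800 [[385.0, 187.0, 5.0], [414.0, 258.0, 16.0], [442.0, 375.0, 67.0]]
can_blue 0.66 [343.8, 308.6, 373.2, 370.3] 1533 [[453.0, -485.0, 6.0], [469.0, -473.0, 118.0], [498.0, -440.0, 168.0]]
can_yellow 0.64 [378.8, 288.8, 415.7, 352.6] 1497 [[548.0, -477.0, 2.0], [561.0, -464.0, 115.0], [595.0, -430.0, 168.0]]
can_red 0.74 [359.4, 263.8, 386.9, 323.9] 1147 [[536.0, -392.0, 20.0], [553.0, -382.0, 122.0], [580.0, -348.0, 168.0]]
can_green 0.
[... 2493 characters left out ...]
 array([591. , -25.7,  85.5])]
stand_bar [(0.59, [205.7, 310.6])] [array([569.2, -31.3,  10. ]), array([557. , -32.5,  85.5])]
stand_pad [(0.59, [196.2, 348.0])] [array([ 598.9, -152.3,   10. ]), array([ 585.2, -147.6,   85.5])]
board_blue_top [(0.74, [219.7, 199.6])] [array([527.8, 324.2,  10. ]), array([517.6, 305.4,  85.5])]
{'time_s': 1.8, 'joints': array([ 1. ,  0.3,  1.5,  0. ,  1.3, -0.2]), 'dq': array([ 0.,  0.,  0.,  0.,  0., -0.]), 'tau': array([ -0. , -41.2, -26. ,  -0. ,   0. ,  -0. ]), 'eef_pos': array([199.5, 485.6, 248.3]), 'ee_rot': array([-0. ,  0.2,  1. ,  0. ]), 'force': array([-0.4, -0.6,  0.6]), 'wrist_torque': array([ 0. , -0.1,  0. ]), 'grip_width': 0.9993042695790226}
```

Run:
```python
import cv2,numpy as np
a=cv2.imread("pics/side.png");b=cv2.imread("pics/top.png")
A=cv2.resize(a[95:385,195:445],None,fx=1.9,fy=1.9,interpolation=cv2.INTER_CUBIC)
B=cv2.resize(b[110:290,165:480],None,fx=2.5,fy=2.5,interpolation=cv2.INTER_CUBIC)
cv2.imwrite("pics/sc.png",A);cv2.imwrite("pics/tc.png",B)
```

```text
(no output)
```

View pics/sc.png

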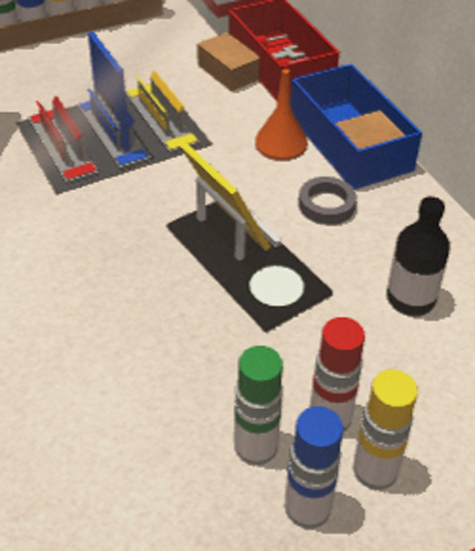

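View pics/tc.png

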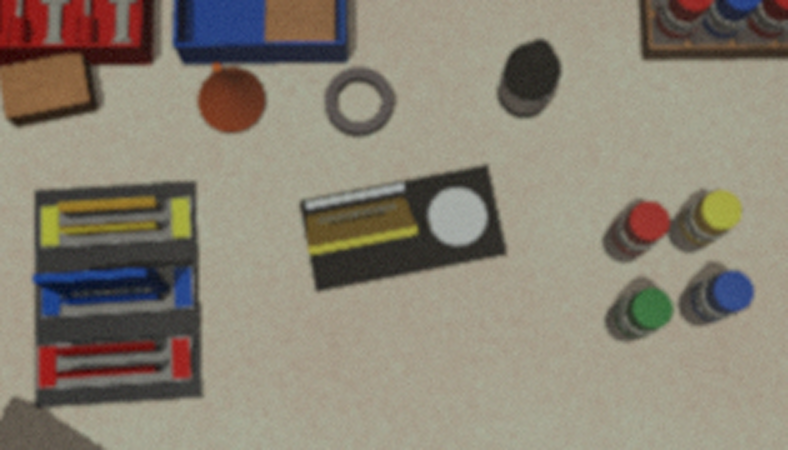

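```bash
cat > m1.py <<'E'
from h import *
np.set_printoptions(precision=2,suppress=True)
s=sensors.sense();print(s["ee_rot"].round(4).tolist(),s["time_s"])
P={n:capture(n) for n in("side","top")}
def line(c,h):  # PCA dir in xy
    q=c[:,:2]; m=q.mean(0); u,sv,vt=np.linalg.svd(q-m,full_matrices=False); d=vt[0]*np.sign(vt[0][1]); return m,d,np.degrees(np.arctan2(-d[0],d[1]))
for n,p in P.items():
    print("==",n); c=cloud(p)
    hsv=cv2.cvtColor(p["color"],cv2.COLOR_BGR2HSV)[p["z_map"]>0]
    box=lambda x0,x1,y0,y1,z0,z1:(c[:,0]>x0)&(c[:,0]<x1)&(c[:,1]>y0)&(c[:,1]<y1)&(c[:,2]>z0)&(c[:,2]<z1)
    # stand base: dark
    k=box(500,680,-230,70,2,20)&(hsv[:,2]<75)
    r=cv2.minAreaRect(c[k][:,:2].astype(np.float32)); print("base dark rect",r, k.sum())
    # yellow board
    k=box(520,640,-120,60,40,175)&(hsv[:,1]>110)&(hsv[:,0]>15)&(hsv[:,0]<40)
    q=c[k]
    k2=q[:,2]>145; m,d,a=line(q[k2],0); print("yel top edge",q[k2].mean(0),a,q[k2][:,1].min(),q[k2][:,1].max(),q[:,2].max(),k2.sum(), "c,z pct",np.percentile(q,[1,99],axis=0))
    for nm,x0,x1 in(("red",370,470),("blue",470,555),("yel",555,650)):
        k=box(x0,x1,160,400,56,74); q=c[k]; 
        if nm!="blue": m,d,a=line(q,0); print(nm,"wall tops",q[:,:2].min(0),q[:,:2].max(0),m,a,k.sum(), np.percentile(q[:,2],50))
    k=box(470,540,180,380,90,190);q=c[k];m,d,a=line(q,0);print("blueboard",q.mean(0),a,q.min(0),q.max(0)); t=q[q[:,2]>165]; print(" top",t.mean(0),line(t,0)[2],t.min(0),t.max(0))
    for nm,x,y in(("blue",478,-452),("green",458,-360),("red",560,-363),("yel",570,-447)):
        k=box(x-45,x+45,y-45,y+45,155,175);q=c[k];print("can",nm,q.mean(0),cv2.minEnclosingCircle(q[:,:2].astype(np.float32)),np.percentile(q,[3,97],axis=0).tolist())
    # holder tab colours at low z
    for nm,x0,x1 in(("red",370,465),("blue",465,550),("yel",555,650)):
        k=box(x0,x1,160,400,5,20)&(hsv[:,1]>130);q=c[k]; hi=q[q[:,1]>330];lo=q[q[:,1]<240]
        print(nm,"tabs",hi.mean(0),lo.mean(0),len(hi),len(lo))
E
python3 m1.py
```

```text
[-0.0, 0.1937, 0.9811, 0.0] 1.8
== side
base dark rect ((583.43212890625, -82.99562072753906), (121.42176055908203, 250.21226501464844), 11.011425971984863) 1880
yel top edge [544.29 -39.2  156.96] 11.073287722400291 -97.96850714842759 31.308753354107477 162.6833507440634 189 c,z pct [[529.66 -95.69  44.12]
 [603.74  27.5  162.26]]
red wall tops [394.06 222.21] [435.99 345.83] [418.18 279.72] 2.3042618617161383 151 63.720290759425026
yel wall tops [572.36 224.56] [614.98 349.53] [599.49 284.35] 1.9826917317679882 138 63.78978284180127
blueboard [501.27 269.16 138.69] 4.018597551086261 [495.08 211.58  90.04] [512.42 345.96 176.92]
 top [502.83 274.8  171.68] 3.2837911611920254 [496.05 212.66 165.15] [511.73 344.9  176.92]
can blue [ 477.61 -461.07  165.06] ((479.52569580078125, -458.3877258300781), 24.603578567504883) [[457.09454974634923, -481.1605298802081, 157.90370077525537], [498.8572494768381, -438.4731588579285, 168.35331942404002]]
can green [ 458.75 -366.96  164.94] ((459.87335205078125, -363.689453125), 24.653486251831055) [[438.502869190584, -386.17136663317166, 157.3075038
[... 1871 characters left out ...]
29688, -365.0093078613281), 24.27458381652832) [[543.8195162456566, -384.7862171327583, 157.8177894978912], [584.6301747664251, -345.06392303193326, 170.15732995097633]]
can yel [ 575.79 -448.83  164.82] ((576.4351806640625, -450.76031494140625), 24.94341468811035) [[555.4221251007848, -469.87120594093625, 157.80231455656377], [596.6320255026271, -428.6585538510356, 170.5752074951072]]
red tabs [411.64 368.8   13.59] [420.02 201.47  14.01] 98 100
blue tabs [493.85 367.98  14.7 ] [510.75 201.47  13.91] 65 79
yel tabs [593.9  372.74  14.35] [600.29 206.15  14.47] 96 90m1.py:27: RuntimeWarning: Mean of empty slice.
  print(nm,"tabs",hi.mean(0),lo.mean(0),len(hi),len(lo))
  ret = um.true_divide(
```

```bash
cat > go.py <<'E'
# usage: go.py x y z closing_yaw_deg tilt_rad : shift + turn from the current pose
from h import *; import sys
from scipy.spatial.transform import Rotation as Ro
def target(yaw,tilt):
    X=np.array([np.cos(yaw),np.sin(yaw),0]);Z=np.array([0,0,1.])
    up=-np.sin(tilt)*X+np.cos(tilt)*Z; n=np.cos(tilt)*X+np.sin(tilt)*Z
    return np.stack([np.cross(n,-up),n,-up],1)
if __name__=="__main__":
    a=[float(v) for v in sys.argv[1:6]]; s=sensors.sense()
    R0=Ro.from_quat(s["ee_rot"],scalar_first=True).as_matrix()
    print("t",round(s["time_s"],2),"pos",s["eef_pos"].round(1),"F",np.round(s["force"],1),"w",round(s["grip_width"],3))
    print("shift",(np.array(a[:3])-s["eef_pos"]).round(1),"turn",np.degrees(Ro.from_matrix(target(np.radians(a[3]),a[4])@R0.T).as_rotvec()).round(2))
E
python3 go.py 514 -41 230 11 0.42
```

```text
t 1.9 pos [199.5 485.6 248.3] F [-0.5 -0.2  0.2] w 1.001
shift [ 314.5 -526.6  -18.3] turn [ 15.89 -19.39 -55.8 ]
```

```bash
R='[[314,-526,-18],[15.9,-19.4,-55.8],0.3]'
python3 -m jog '[[[157,-263,0],[7.9,-9.7,-27.9],0.3],[[157,-263,0],[7.9,-9.7,-27.9],0.3],[[157,-263,0],[7.9,-9.7,-27.9],0.3],[[157,-263,0],[7.9,-9.7,-27.9],0.3],[[314,-526,-18],[15.9,-19.4,-55.8],0.3],[[314,-526,-18],[15.9,-19.4,-55.8],0.3],[[314,-526,-18],[15.9,-19.4,-55.8],0.3],[[314,-526,-18],[15.9,-19.4,-55.8],0.3]]' 40
python3 go.py 514 -41 224 11 0.42
```

```text
time_s: 2.57
eef_pos: [370.8, 197.7, 241.9]
ee_rot: [0.126, 0.601, 0.774, 0.153]
force: [0.2, 1.0, 1.3]
grip_width: 0.7
t 2.57 pos [370.8 197.7 241.9] F [0.2 1.  1.3] w 0.7
shift [ 143.2 -238.7  -17.9] turn [ 0.93 -1.02 -3.23]
```

```bash
python3 -m jog '[[[143,-239,-18],[0.9,-1,-3.2],0.3],[[143,-239,-18],[0.9,-1,-3.2],0.3],[[143,-239,-18],[0.9,-1,-3.2],0.3],[[143,-239,-18],[0.9,-1,-3.2],0.3],[[143,-239,-18],[0.9,-1,-3.2],0.3],[[143,-239,-18],[0.9,-1,-3.2],0.3],[[143,-239,-18],[0.9,-1,-3.2],0.3],[[143,-239,-18],[0.9,-1,-3.2],0.3]]' 40
python3 go.py 549.8 -34.2 141.7 11 0.42
python3 - <<'E'
from h import *
a=capture("side");b=capture("top")
A=cv2.resize(a["color"][120:280,240:380],None,fx=3,fy=3);B=cv2.resize(b["color"][160:240,270:380],None,fx=3.4,fy=3.4)
B=cv2.resize(B,(int(480*B.shape[1]/B.shape[0]),480)); o=np.hstack([A,B]);print(o.shape); cv2.imwrite("pics/p3.png",cv2.resize(o,None,fx=.73,fy=.73))
E
```

```text
time_s: 3.23
eef_pos: [515.2, -44.0, 223.1]
ee_rot: [0.132, 0.622, 0.755, 0.159]
force: [-0.5, 1.0, -0.8]
grip_width: 0.702
t 3.23 pos [515.2 -44.  223.1] F [-0.5  1.  -0.8] w 0.702
shift [ 34.6   9.8 -81.4] turn [ 0.15 -0.19 -0.07]
(480, 1080, 3)
```

View pics/p3.png

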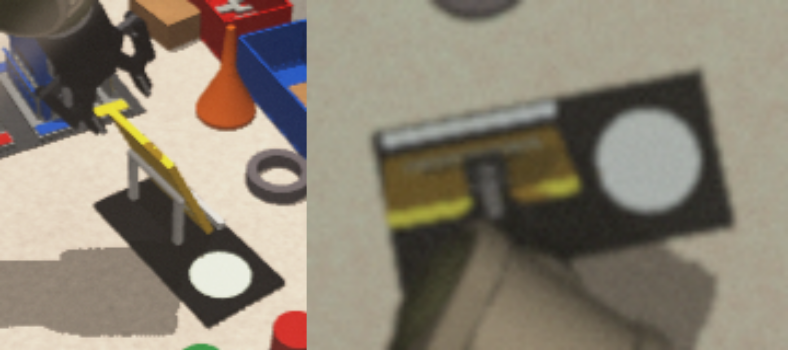

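```bash
python3 -m jog '[[[17,5,-40],[0,0,0],0.3],[[34,9,-80],[0,0,0],0.3],[[34.6,9.8,-81.4],[0,0,0],0.3],[[34.6,9.8,-81.4],[0,0,0],0.3],[[34.6,9.8,-81.4],[0,0,0],1],[[34.6,9.8,-81.4],[0,0,0],1],[[34.6,9.8,-81.4],[0,0,0],1],[[34.6,9.8,-81.4],[0,0,0],1]]' 60
python3 -m jog '[[[0,0,0],[0,0,0],1],[[0,0,0],[0,0,0],1],[[0,0,0],[0,0,0],1],[[0,0,0],[0,0,0],1],[[0,0,0],[0,0,0],1],[[0,0,0],[0,0,0],1],[[0,0,0],[0,0,0],1],[[0,0,0],[0,0,0],1]]' 60
python3 go.py 549.8 -34.2 141.7 11 0.42
```

```text
time_s: 4.0
eef_pos: [548.2, -29.9, 143.9]
ee_rot: [0.133, 0.62, 0.757, 0.16]
force: [0.3, 1.4, -1.0]
grip_width: 0.138
time_s: 4.67
eef_pos: [549.2, -30.0, 144.4]
ee_rot: [0.134, 0.62, 0.756, 0.161]
force: [1.3, 1.5, 7.3]
grip_width: 0.108
t 4.67 pos [549.2 -30.  144.4] F [1.3 1.5 7.3] w 0.108
shift [ 0.6 -4.2 -2.7] turn [ 0.15  0.08 -0.27]
```

```bash
python3 -m jog '[[[-8,-2,18],[0,0,0],1],[[-20,-4,45],[0,0,0],1],[[-36,-7,82],[0,0,0],1],[[-50,-9,118],[0,0,0],1],[[-60,-6,150],[0,0,0],1],[[-60,-6,165],[0,0,0],1],[[-60,-6,165],[0,0,0],1],[[-60,-6,165],[0,0,0],1]]' 60
python3 go.py 596 288 300 2.3 0
python3 go.py 549.8 -34.2 141.7 11 0.42
```

```text
time_s: 5.33
eef_pos: [487.6, -35.7, 307.2]
ee_rot: [0.132, 0.62, 0.757, 0.159]
force: [-0.2, 1.0, -1.8]
grip_width: 0.109
t 5.33 pos [487.6 -35.7 307.2] F [-0.2  1.  -1.8] w 0.109
shift [108.4 323.7  -7.2] turn [-2.74 23.72 -8.92]
t 5.33 pos [487.6 -35.7 307.2] F [-0.2  1.  -1.8] w 0.109
shift [  62.2    1.5 -165.5] turn [ 0.13 -0.19 -0.33]
```

```bash
python3 -m jog '[[[20,40,0],[-1,6,-2],1],[[45,80,0],[-2,12,-4],1],[[70,120,0],[-2.5,18,-7],1],[[100,160,-5],[-2.7,23.7,-8.9],1],[[108,200,-7],[-2.7,23.7,-8.9],1],[[108,240,-7],[-2.7,23.7,-8.9],1],[[108,280,-7],[-2.7,23.7,-8.9],1],[[108,310,-7],[-2.7,23.7,-8.9],1]]' 60
python3 -m jog '[[[0,14,-40],[0,0,0],1],[[0,14,-50],[0,0,0],1],[[0,14,-50],[0,0,0],1],[[0,14,-50],[0,0,0],1],[[0,14,-50],[0,0,0],1],[[0,14,-50],[0,0,0],1],[[0,14,-50],[0,0,0],1],[[0,14,-50],[0,0,0],1]]' 60
python3 go.py 596 288 250 2.3 0
cat > m2.py <<'E'
from h import *
np.set_printoptions(precision=1,suppress=True)
P={n:capture(n) for n in("side","top")}
for n,p in P.items():
    c=cloud(p);hsv=cv2.cvtColor(p["color"],cv2.COLOR_BGR2HSV)[p["z_map"]>0]
    k=(abs(c[:,0]-596)<40)&(abs(c[:,1]-288)<90)&(c[:,2]>85)&(c[:,2]<275)&(hsv[:,1]>110)&(hsv[:,0]>15)&(hsv[:,0]<40)
    q=c[k]
    for z0 in range(80,260,30):
        t=q[(q[:,2]>z0)&(q[:,2]<z0+30)]
        if len(t)>5:
            f=np.polyfit(t[:,1],t[:,0],1);print(n,z0,len(t),"x at y288",np.polyval(f,288).round(1),"slope deg",np.degrees(np.arctan(-f[0])).round(1),"y",t[:,1].min().round(1),t[:,1].max().round(1),"x",t[:,0].min().round(1),t[:,0].max().round(1))
    print(n,"zrange",q.min(0),q.max(0))
    k=(abs(c[:,0]-596)<30)&(abs(c[:,1]-288)<85)&(c[:,2]>54)&(c[:,2]<74);q=c[k]
    if len(q): 
        for lo,hi in((560,596),(596,640)):
            t=q[(q[:,0]>lo)&(q[:,0]<hi)]; print(" walls",len(t),np.percentile(t,[0,50,100],axis=0)[:,:2].tolist() if len(t) else "")
A=cv2.resize(P["side"]["color"][60:210,200:330],None,fx=3,fy=3);B=cv2.resize(P["top"]["color"][150:270,160:260],(375,450))
cv2.imwrite("pics/p4.png",np.hstack([A,B]))
E
python3 m2.py
```

```text
time_s: 6.0
eef_pos: [595.3, 260.6, 296.8]
ee_rot: [-0.002, 0.693, 0.721, -0.001]
force: [1.7, -0.4, -0.8]
grip_width: 0.103
time_s: 6.67
eef_pos: [595.6, 272.0, 251.2]
ee_rot: [-0.0, 0.693, 0.721, 0.001]
force: [0.4, -0.4, -1.2]
grip_width: 0.107
t 6.67 pos [595.6 272.  251.2] F [ 0.4 -0.4 -1.2] w 0.107
shift [ 0.4 16.  -1.2] turn [-0.1   0.08  0.04]
side 80 14 x at y288 589.5 slope deg 5.0 y 205.0 290.9 x 589.6 600.9
side 110 116 x at y288 589.7 slope deg 3.6 y 198.8 325.1 x 587.7 601.5
side 140 75 x at y288 590.0 slope deg 3.9 y 201.3 328.5 x 586.8 601.9
side 170 136 x at y288 589.4 slope deg 3.6 y 201.2 332.8 x 586.6 602.8
side 200 156 x at y288 589.3 slope deg 3.6 y 201.9 332.8 x 585.6 600.7
side 230 114 x at y288 586.6 slope deg 5.4 y 200.7 327.8 x 574.9 610.8
side zrange [574.9 198.8 105. ] [610.8 332.8 270.3]
 walls 46 [[573.5837408632087, 225.18145269966678], [578.7874887436235, 279.8579654778322], [586.7866844543473, 348.5601738605315]]
 walls 110 [[600.3668332914322, 228.26444714223612], [607.1631468512796, 286.2149917298095], [615.3069091815415, 351.12647784165273]]
top 110 27 x at y288 592.4 slope deg 2.9 y 205.1 268.3 x 593.2 598.9
top 140 27 x at y288 590.2 slope deg 5.0 y 204.6 257.7 x 592.9 601.2
top 170 48 x at y288 592.4 slope deg 2.7 y 204.3 332.4 x 590.5 600.9
top 200 44 x at y288 592.2 slope deg 2.4 y 204.9 333.1 x 589.9 600.4
top 230 47 x at y288 592.1 slope deg 2.4 y 203.9 335.6 x 589.4 601.1
top zrange [588.9 203.9 104.1] [601.9 335.6 269. ]
 walls 42 [[580.2585618257992, 227.58823566781135], [584.831698004956, 254.80018581635554], [589.7166509516312, 278.59696494508825]]
 walls 0
```

View pics/p4.png

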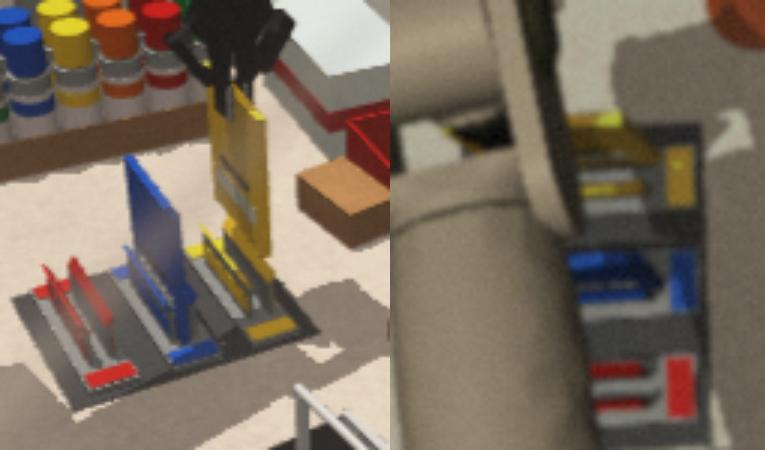

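```bash
python3 -m jog '[[[0.5,20,0],[0,0,0],1],[[0.5,20,-10],[0,0,0],1],[[0.5,20,-25],[0,0,0],1],[[0.5,20,-40],[0,0,0],1],[[0.5,20,-55],[0,0,0],1],[[0.5,20,-68],[0,0,0],1],[[0.5,20,-78],[0,0,0],1],[[0.5,20,-78],[0,0,0],1]]' 60
python3 -m jog '[[[0,0,-2],[0,0,0],1],[[0,0,-5],[0,0,0],1],[[0,0,-7],[0,0,0],1],[[0,0,-9],[0,0,0],1],[[0,0,-11],[0,0,0],1],[[0,0,-12],[0,0,0],1],[[0,0,-12],[0,0,0],1],[[0,0,-12],[0,0,0],1]]' 60
python3 m2.py|grep -v walls
```

```text
time_s: 7.43
eef_pos: [595.1, 292.1, 169.7]
ee_rot: [-0.001, 0.693, 0.721, -0.001]
force: [0.3, 0.3, -2.0]
grip_width: 0.111
time_s: 8.1
eef_pos: [595.9, 292.6, 160.3]
ee_rot: [-0.0, 0.693, 0.721, 0.001]
force: [0.5, 1.0, -1.2]
grip_width: 0.102
side 80 106 x at y288 590.7 slope deg 3.9 y 222.2 342.8 x 586.5 601.8
side 110 126 x at y288 590.5 slope deg 3.9 y 223.8 350.3 x 586.4 602.0
side 140 75 x at y288 588.5 slope deg 5.9 y 223.2 353.4 x 575.7 601.2
side 170 57 x at y288 592.4 slope deg 3.7 y 222.7 354.3 x 575.4 601.5
side zrange [574.1 222.2  85.1] [602.  354.3 208.6]
top 80 27 x at y288 591.6 slope deg 5.6 y 224.5 278.2 x 592.9 604.7
top 110 38 x at y288 591.2 slope deg 6.2 y 224.9 271.2 x 593.1 604.6
top 140 35 x at y288 592.8 slope deg 3.4 y 225.2 352.1 x 591.1 601.6
top 170 48 x at y288 599.4 slope deg -0.7 y 225.2 263.1 x 593.7 604.2
top zrange [591.1 224.5  86.3] [604.7 352.1 182.2]
```

```bash
python3 -m jog '[[[0,-1,-1],[0,0,0],1],[[0,-1,-1.5],[0,0,0],1],[[0,-1,-2],[0,0,0],1],[[0,-1,-2.5],[0,0,0],1],[[0,-1,-3],[0,0,0],1],[[0,-1,-3],[0,0,0],1],[[0,-1,-3],[0,0,0],1],[[0,-1,-3],[0,0,0],1]]' 60
python3 -m jog '[[[0,0,-0.5],[0,0,0],1],[[0,0,-1],[0,0,0],1],[[0,0,-1.5],[0,0,0],1],[[0,0,-2],[0,0,0],1],[[0,0,-2],[0,0,0],1],[[0,0,-2],[0,0,0],1],[[0,0,-2],[0,0,0],1],[[0,0,-2],[0,0,0],1]]' 60
```

```text
time_s: 8.87
eef_pos: [596.3, 291.3, 158.8]
ee_rot: [0.0, 0.693, 0.721, 0.001]
force: [-1.8, -2.8, 7.1]
grip_width: 0.104
time_s: 9.53
eef_pos: [597.0, 291.2, 158.6]
ee_rot: [0.001, 0.693, 0.721, 0.002]
force: [-3.5, -4.4, 16.7]
grip_width: 0.107
```

```bash
python3 -m jog '[[[0,0,1],[0,0,0],0.4],[[0,0,1],[0,0,0],0.4],[[0,0,1],[0,0,0],0.4],[[0,0,1],[0,0,0],0.4],[[0,0,1],[0,0,0],0.4],[[0,0,20],[0,0,0],0.4],[[0,0,60],[0,0,0],0.4],[[0,0,100],[0,0,0],0.4]]' 60
python3 go.py 505 283 250 2.6 0; python3 m2.py|grep -v walls; python3 m1.py 2>/dev/null | grep -A1 -e blueboard -e ==
```

```text
time_s: 10.2
eef_pos: [595.2, 291.4, 255.1]
ee_rot: [-0.001, 0.693, 0.721, -0.001]
force: [0.7, 0.5, 1.0]
grip_width: 0.598
t 10.2 pos [595.2 291.4 255.1] F [0.7 0.5 1. ] w 0.598
shift [-90.2  -8.4  -5.1] turn [-0.02 -0.2   0.29]
side 80 108 x at y288 592.5 slope deg 3.7 y 219.4 345.9 x 588.8 604.7
side 110 140 x at y288 592.7 slope deg 3.6 y 219.7 346.3 x 588.4 603.7
side 140 145 x at y288 593.1 slope deg 3.3 y 220.3 352.4 x 589.6 604.3
side 170 84 x at y288 596.7 slope deg 2.1 y 220.5 354.7 x 590.0 605.4
side zrange [588.4 219.4  85.1] [605.4 354.7 176.3]
top 80 44 x at y288 594.2 slope deg 4.7 y 223.5 297.0 x 593.7 607.3
top 110 52 x at y288 594.8 slope deg 3.6 y 223.6 294.5 x 594.3 605.4
top 140 63 x at y288 595.7 slope deg 3.7 y 223.6 289.9 x 594.6 607.6
top 170 64 x at y288 599.9 slope deg 1.7 y 224.2 286.4 x 595.2 606.9
top zrange [593.7 223.5  85.2] [607.6 297.  178.8]
== side
base dark rect ((583.8392333984375, -82.59121704101562), (121.25323486328125, 250.8973846435547), 10.671223640441895) 1964
```

```bash
python3 -m jog '[[[-40,-4,0],[0,0,0],0.4],[[-80,-9,0],[0,0,0.2],0.4],[[-90,-9,0],[0,0,0.2],0.4],[[-90,-9,-30],[0,0,0.2],0.4],[[-90,-9,-65],[0,0,0.2],0.4],[[-90,-9,-95],[0,0,0.2],0.4],[[-90,-9,-97],[0,0,0.2],0.4],[[-90,-9,-97],[0,0,0.2],0.4]]' 60
python3 -m jog '[[[0,0,0],[0,0,0],0.4],[[0,0,0],[0,0,0],1],[[0,0,0],[0,0,0],1],[[0,0,0],[0,0,0],1],[[0,0,0],[0,0,0],1],[[0,0,0],[0,0,0],1],[[0,0,0],[0,0,0],1],[[0,0,0],[0,0,0],1]]' 60
```

```text
time_s: 11.07
eef_pos: [504.9, 282.3, 156.4]
ee_rot: [-0.002, 0.691, 0.722, -0.002]
force: [0.4, -0.0, -0.2]
grip_width: 0.6
time_s: 11.73
eef_pos: [506.3, 282.7, 159.3]
ee_rot: [0.0, 0.691, 0.722, 0.001]
force: [-0.2, 0.1, 5.8]
grip_width: 0.107
```

```bash
python3 -m jog '[[[0,0,20],[0,0,0],1],[[0,0,50],[0,0,0],1],[[0,0,90],[0,0,0],1],[[0,0,130],[0,0,0],1],[[0,-30,150],[0,0,0],1],[[0,-70,150],[0,0,0],1],[[0,-110,150],[0,0,0],1],[[0,-150,150],[0,0,0],1]]' 60
python3 go.py 504 -43 260 11 0.42
```

```text
time_s: 12.4
eef_pos: [505.3, 131.2, 308.3]
ee_rot: [-0.0, 0.691, 0.723, 0.0]
force: [0.8, -0.0, -1.8]
grip_width: 0.106
t 12.4 pos [505.3 131.2 308.3] F [ 0.8 -0.  -1.8] w 0.106
shift [  -1.3 -174.2  -48.3] turn [  2.77 -23.92   8.29]
```

```bash
python3 -m jog '[[[-1,-40,0],[0.7,-6,2],1],[[-1,-80,0],[1.4,-12,4],1],[[-1,-120,-10],[2.1,-18,6],1],[[-1,-155,-25],[2.8,-23.9,8.3],1],[[-1,-174,-48],[2.8,-23.9,8.3],1],[[-1,-174,-48],[2.8,-23.9,8.3],1],[[-1,-174,-48],[2.8,-23.9,8.3],1],[[-1,-174,-48],[2.8,-23.9,8.3],1]]' 60
python3 go.py 548 -34.6 146.2 11 0.42
cat > m3.py <<'E'
from h import *; import sys
np.set_printoptions(precision=1,suppress=True)
a=np.radians(11); X=np.array([np.cos(a),np.sin(a)]);Y=np.array([-np.sin(a),np.cos(a)])
O={"side":np.array([573.4,-30.8]),"top":np.array([574.4,-28.])}
P={n:capture(n) for n in O}
for n,p in P.items():
    c=cloud(p);hsv=cv2.cvtColor(p["color"],cv2.COLOR_BGR2HSV)[p["z_map"]>0]
    d=c[:,:2]-O[n]; sx,sy,z=d@X,d@Y,c[:,2]
    k=(abs(sx)<110)&(abs(sy)<110)&(z>14)&(z<290)&(hsv[:,1]>110)&(hsv[:,0]>95)&(hsv[:,0]<130)
    q=np.stack([sx,sy,z],1)[k]; A=np.c_[q[:,1:],np.ones(len(q))]
    f=np.linalg.lstsq(A,q[:,0],rcond=None)[0]
    for _ in range(4):
        r=abs(A@f-q[:,0]); g=r<3; f=np.linalg.lstsq(A[g],q[g,0],rcond=None)[0]
    print(n,len(q),g.sum(),"stand y range pct",np.percentile(q[:,1],[0,1,99,100]),"z",np.percentile(q[:,2],[0,1,99,100]),"x",np.percentile(q[:,0],[0,100]),"yaw err deg",np.degrees(np.arctan(-f[0])).round(1),"tilt",np.arctan(-f[1]).round(3),"face x at z85:",(f[1]*85+f[2]).round(1))
A=cv2.resize(P["side"]["color"][120:280,240:380],(420,480));B=cv2.resize(P["top"]["color"][160:240,270:380],(375,273))
B=np.vstack([B,np.zeros((207,375,3),np.uint8)]);cv2.imwrite(sys.argv[1],np.hstack([A,B]))
E
python3 m3.py pics/p5.png
```

```text
time_s: 13.07
eef_pos: [505.1, -41.1, 260.9]
ee_rot: [0.132, 0.622, 0.754, 0.161]
force: [0.1, 0.1, -1.7]
grip_width: 0.106
t 13.07 pos [505.1 -41.1 260.9] F [ 0.1  0.1 -1.7] w 0.106
shift [  42.9    6.5 -114.7] turn [-0.05 -0.01  0.04]
side 227 150 stand y range pct [-66.5 -65.2  21.   32.4] z [133.3 137.  276.3 277.9] x [-80.6 -11.7] yaw err deg -1.5 tilt 0.421 face x at z85: 10.2
top 135 89 stand y range pct [-64.7 -64.1  61.9  62.7] z [150.  164.5 278.5 280.6] x [-78.4 -14.2] yaw err deg -1.1 tilt 0.438 face x at z85: 17.2
```

View pics/p5.png

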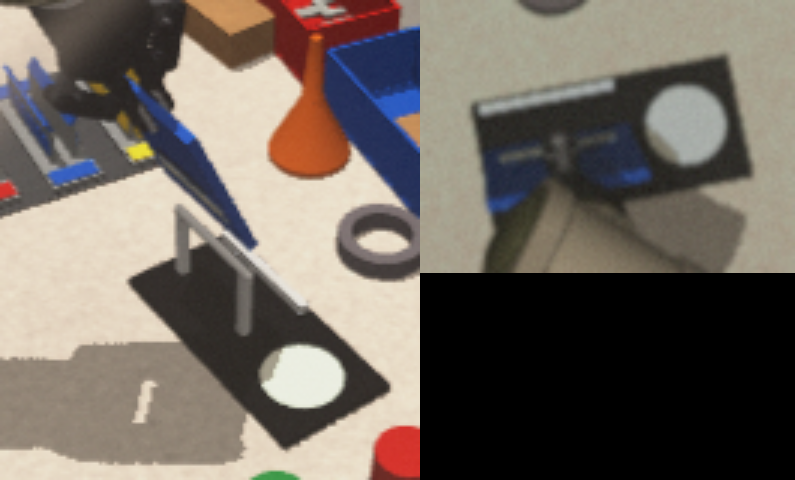

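```bash
python3 -m jog '[[[4,3.5,-15],[0,0,0],1],[[13,5,-40],[0,0,0],1],[[24,6,-65],[0,0,0],1],[[32,7.5,-85],[0,0,0],1],[[38,8.5,-99],[0,0,0],1],[[40.5,8.9,-106],[0,0,0],1],[[40.5,8.9,-106],[0,0,0],1],[[40.5,8.9,-106],[0,0,0],1]]' 60
python3 go.py 549 -31.5 146.2 11 0.42
python3 m3.py pics/p6.png
```

```text
time_s: 13.83
eef_pos: [545.9, -32.0, 155.1]
ee_rot: [0.133, 0.622, 0.755, 0.161]
force: [2.1, 1.4, -2.7]
grip_width: 0.107
t 13.83 pos [545.9 -32.  155.1] F [ 2.1  1.4 -2.7] w 0.107
shift [ 3.1  0.5 -8.9] turn [-0.04  0.05 -0.02]
side 199 128 stand y range pct [-64.9 -63.9  24.8  32.4] z [ 24.4  29.7 171.6 205.6] x [-58.   32.7] yaw err deg -2.2 tilt 0.44 face x at z85: 5.7
top 80 50 stand y range pct [-64.2 -63.3  63.7  64.2] z [ 14.8  51.9 174.  176. ] x [-36.4  20.2] yaw err deg -2.8 tilt 0.432 face x at z85: 7.9
```

View pics/p6.png

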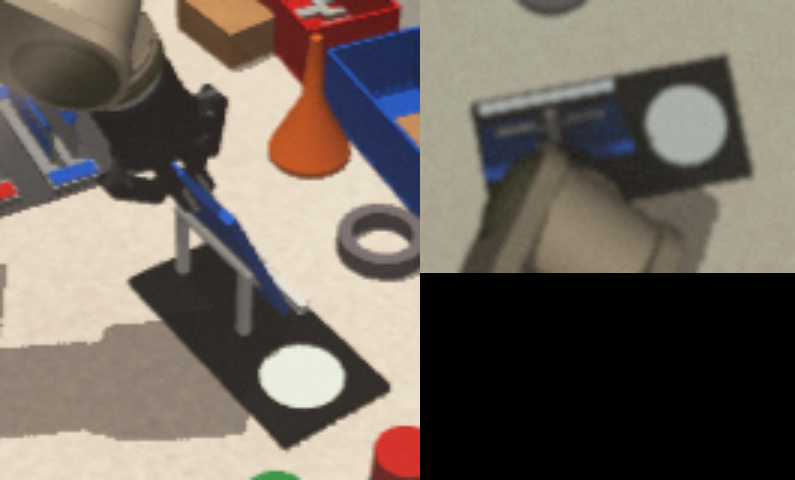

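```bash
python3 -m jog '[[[1,0.2,-2.5],[0,0,0],1],[[2,0.4,-5],[0,0,0],1],[[2.6,0.5,-6.5],[0,0,0],1],[[3,0.6,-7.5],[0,0,0],1],[[3.3,0.6,-8.2],[0,0,0],1],[[3.3,0.6,-8.2],[0,0,0],1],[[3.3,0.6,-8.2],[0,0,0],1],[[3.3,0.6,-8.2],[0,0,0],1]]' 60
python3 -m jog '[[[0.3,0,-0.7],[0,0,0],1],[[0.5,0.1,-1.3],[0,0,0],1],[[0.8,0.1,-2],[0,0,0],1],[[0.8,0.1,-2],[0,0,0],1],[[0.8,0.1,-2],[0,0,0],1],[[0.8,0.1,-2],[0,0,0],1],[[0.8,0.1,-2],[0,0,0],1],[[0.8,0.1,-2],[0,0,0],1]]' 60
python3 m3.py pics/p7.png
```

```text
time_s: 14.6
eef_pos: [549.3, -32.2, 146.6]
ee_rot: [0.133, 0.623, 0.754, 0.161]
force: [6.6, 1.1, 1.7]
grip_width: 0.112
time_s: 15.27
eef_pos: [549.9, -32.0, 146.1]
ee_rot: [0.134, 0.622, 0.754, 0.162]
force: [-7.7, 0.9, 21.6]
grip_width: 0.106
side 194 124 stand y range pct [-66.1 -64.9  21.2  28.6] z [ 15.8  17.9 163.7 197. ] x [-54.8  37.5] yaw err deg -2.3 tilt 0.429 face x at z85: 5.9
top 86 55 stand y range pct [-64.6 -64.4  63.3  64. ] z [ 16.   17.8 164.7 165.3] x [-32.6  27.1] yaw err deg -1.2 tilt 0.441 face x at z85: 9.4
```

```bash
python3 -m jog '[[[0,0,0.7],[0,0,0],0.95],[[0,0,0.7],[0,0,0],0.85],[[0,0,0.7],[0,0,0],0.7],[[0,0,0.7],[0,0,0],0.6],[[0,0,0.7],[0,0,0],0.5],[[0,0,0.7],[0,0,0],0.4],[[0,0,0.7],[0,0,0],0.4],[[0,0,0.7],[0,0,0],0.4]]' 60
python3 -m jog '[[[-4,-1,10],[0,0,0],0.4],[[-12,-2.4,28],[0,0,0],0.4],[[-26,-5,60],[0,0,0],0.4],[[-42,-8.4,96],[0,0,0],0.4],[[-60,-40,110],[0,0,0],0.2],[[-65,-80,110],[0,0,0],0],[[-65,-120,110],[0,0,0],0],[[-65,-160,110],[0,0,0],0]]' 60
python3 m3.py pics/p8.png; python3 go.py 480.5 -458 270 -45 0
```

```text
time_s: 16.03
eef_pos: [549.3, -31.8, 144.6]
ee_rot: [0.132, 0.622, 0.754, 0.161]
force: [-0.0, -0.7, 0.1]
grip_width: 0.598
time_s: 16.7
eef_pos: [483.6, -193.4, 256.3]
ee_rot: [0.133, 0.622, 0.755, 0.161]
force: [1.4, 0.3, 1.0]
grip_width: 1.001
side 171 109 stand y range pct [-65.2 -65.   -2.1  17.3] z [ 14.9  17.2 161.1 161.5] x [-35.2  38.5] yaw err deg -1.7 tilt 0.437 face x at z85: 4.5
top 202 116 stand y range pct [-64.7 -63.5  62.6  63.9] z [ 14.   14.6 164.4 166.9] x [-33.7  24.9] yaw err deg -0.2 tilt -0.528 face x at z85: -71.2
t 16.8 pos [ 483.8 -196.6  255.4] F [-0.8  0.2  0.3] w 1.0
shift [  -3.3 -261.4   14.6] turn [  7.43  23.89 -54.8 ]
```

View pics/p8.png

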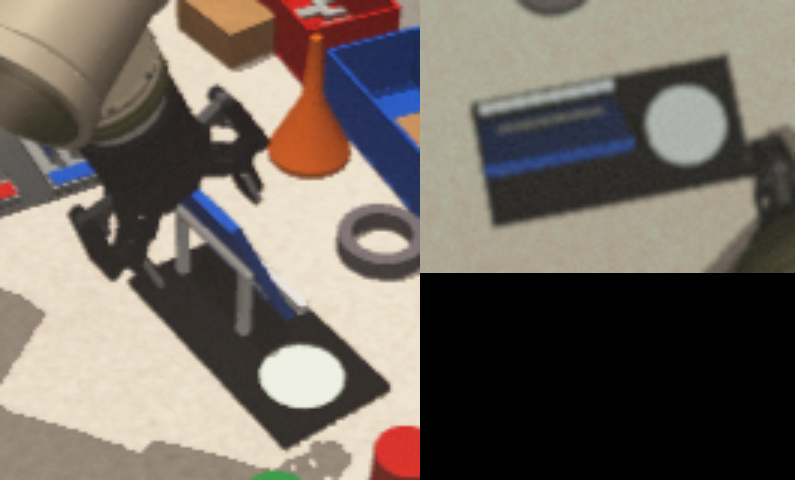

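```bash
python3 -m jog '[[[-3,-261,15],[7.4,23.9,-54.8],0],[[-3,-261,15],[7.4,23.9,-54.8],0],[[-3,-261,15],[7.4,23.9,-54.8],0],[[-3,-261,15],[7.4,23.9,-54.8],0],[[-3,-261,15],[7.4,23.9,-54.8],0],[[-3,-261,15],[7.4,23.9,-54.8],0],[[-3,-261,15],[7.4,23.9,-54.8],0],[[-3,-261,15],[7.4,23.9,-54.8],0]]' 60
python3 go.py 480.5 -458 143 -45 0
```

```text
time_s: 17.47
eef_pos: [480.4, -455.2, 269.7]
ee_rot: [0.006, 0.916, 0.402, 0.008]
force: [-0.6, 1.2, 0.2]
grip_width: 0.998
t 17.47 pos [ 480.4 -455.2  269.7] F [-0.6  1.2  0.2] w 0.998
shift [ 1.000e-01 -2.800e+00 -1.267e+02] turn [ 0.23  1.1  -2.42]
```

```bash
python3 -m jog '[[[0,-2.8,0],[0.2,1.1,-2.4],0],[[0,-2.8,-35],[0.2,1.1,-2.4],0],[[0,-2.8,-70],[0.2,1.1,-2.4],0],[[0,-2.8,-100],[0.2,1.1,-2.4],0],[[0,-2.8,-120],[0.2,1.1,-2.4],0],[[0,-2.8,-126],[0.2,1.1,-2.4],0],[[0,-2.8,-126],[0.2,1.1,-2.4],0],[[0,-2.8,-126],[0.2,1.1,-2.4],0.3]]' 40
python3 -m jog '[[[0,0,0],[0,0,0],0.4],[[0,0,0],[0,0,0],0.5],[[0,0,0],[0,0,0],0.6],[[0,0,0],[0,0,0],0.7],[[0,0,0],[0,0,0],0.7],[[0,0,0],[0,0,0],0.7],[[0,0,0],[0,0,0],0.7],[[0,0,0],[0,0,0],0.7]]' 40
```

```text
time_s: 18.13
eef_pos: [481.9, -455.9, 145.6]
ee_rot: [0.002, 0.922, 0.387, 0.002]
force: [0.3, 0.5, 0.3]
grip_width: 0.883
time_s: 18.8
eef_pos: [481.8, -456.1, 145.6]
ee_rot: [0.002, 0.922, 0.387, 0.002]
force: [1.0, 0.2, 5.9]
grip_width: 0.55
```

```bash
python3 -m jog '[[[0,0,20],[0,0,0],0.7],[[0,0,60],[0,0,0],0.7],[[0,0,100],[0,0,0],0.7],[[0,0,140],[0,0,0],0.7],[[0,0,180],[0,0,0],0.7],[[0,0,195],[0,0,0],0.7],[[5,10,195],[0,0,7],0.7],[[15,40,195],[0,0,14],0.7]]' 40
python3 -m jog '[[[14,37,0],[0,0,7],0.7],[[28,74,0],[0,0,14],0.7],[[43,111,0],[0,0,21],0.7],[[57,148,0],[0,0,28],0.7],[[71,185,0],[0,0,35],0.7],[[86,222,0],[0,0,42],0.7],[[98,255,0],[0,0,42],0.7],[[98,262,0],[0,0,42],0.7]]' 40
python3 go.py 597.8 -152.2 340 11 0
```

```text
time_s: 19.47
eef_pos: [495.3, -418.1, 339.0]
ee_rot: [0.002, 0.868, 0.497, 0.001]
force: [1.2, 0.9, -2.2]
grip_width: 0.55
time_s: 20.13
eef_pos: [595.8, -148.6, 339.0]
ee_rot: [-0.0, 0.63, 0.776, 0.002]
force: [0.2, -0.0, -1.4]
grip_width: 0.552
t 20.13 pos [ 595.8 -148.6  339. ] F [ 0.2 -0.  -1.4] w 0.552
shift [ 2.  -3.6  1. ] turn [-0.23  0.16 -0.85]
```

```bash
python3 -m jog '[[[1,-2,-30],[0,0,-0.8],0.7],[[2,-4,-70],[0,0,-0.8],0.7],[[2,-4,-105],[0,0,-0.8],0.7],[[2,-4,-135],[0,0,-0.8],0.7],[[2,-4,-154],[0,0,-0.8],0.7],[[2,-4,-160],[0,0,-0.8],0.7],[[2,-4,-160],[0,0,-0.8],0.7],[[2,-4,-160],[0,0,-0.8],0.7]]' 40
cat > m4.py <<'E'
from h import *; import sys
np.set_printoptions(precision=1,suppress=True)
print(sensors.sense()["eef_pos"])
P={n:capture(n) for n in("side","top")}
for n,p in P.items():
    c=cloud(p);hsv=cv2.cvtColor(p["color"],cv2.COLOR_BGR2HSV)[p["z_map"]>0]
    w=(abs(c[:,0]-598)<55)&(abs(c[:,1]+152)<55)
    for z0,z1 in ((20,40),(40,60),(60,80),(80,100),(100,120),(120,150)):
        q=c[w&(c[:,2]>z0)&(c[:,2]<z1)][:,:2]
        q=q[abs(q[:,1]+150)<40]
        if len(q)>25:
            from scipy.optimize import least_squares
            r=least_squares(lambda v:np.hypot(q[:,0]-v[0],q[:,1]-v[1])-26.5,[598,-152],loss="soft_l1");print(n,z0,"fit",r.x,len(q),abs(r.fun).mean().round(1))
    k=w&(c[:,2]<18)&(c[:,2]>5)&(hsv[:,1]<60)&(hsv[:,2]>130); q=c[k][:,:2].astype(np.float32)
    if len(q): print(n,"pad visible",len(q),cv2.minEnclosingCircle(q),q.min(0),q.max(0))
    for r in cut_out(p,"can_blue")[:2]:print(n,r["p"],r["box"])
A=cv2.resize(P["side"]["color"][150:290,270:390],(411,480));B=cv2.resize(P["top"]["color"][150:240,290:390],(380,342))
B=np.vstack([B,np.zeros((138,380,3),np.uint8)]);cv2.imwrite(sys.argv[1],np.hstack([A,B]))
E
python3 m4.py pics/p9.png
```

```text
time_s: 20.8
eef_pos: [596.9, -158.0, 180.2]
ee_rot: [0.001, 0.638, 0.77, 0.002]
force: [-0.0, 0.2, -0.8]
grip_width: 0.556
[ 596.9 -158.   180.2]
side 40 fit [ 596.7 -159.6] 104 0.9
side 60 fit [ 596.2 -159.8] 111 0.9
side 80 fit [ 596.2 -159.9] 107 0.8
side 100 fit [ 595.9 -160.2] 113 0.8
side 120 fit [ 596.2 -159.7] 200 1.0
side pad visible 223 ((596.217041015625, -151.31597900390625), 38.221046447753906) [ 562.5 -187.9] [ 633.1 -114.4]
side 0.57 [333.5, 188.0, 355.2, 247.7]
top 0.45 [181.0, 186.9, 243.0, 208.4]
```

View pics/p9.png

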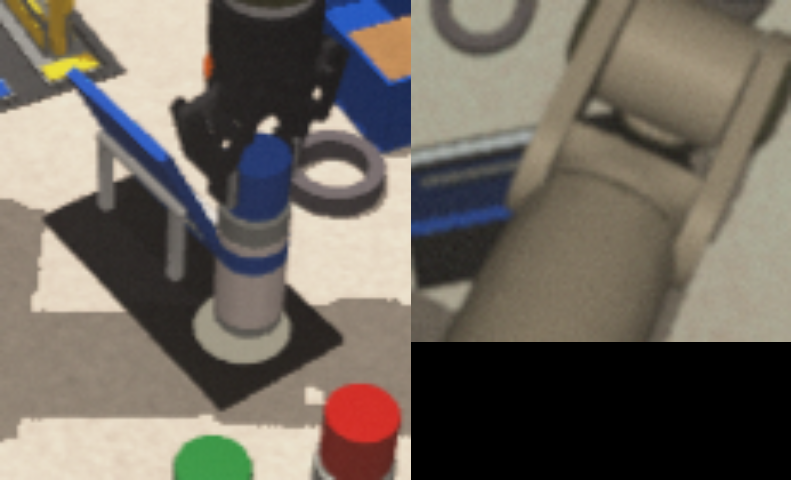

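```bash
python3 -m jog '[[[1,7,0],[0,0,0],0.7],[[1,7,-5],[0,0,0],0.7],[[1,7,-11],[0,0,0],0.7],[[1,7,-16],[0,0,0],0.7],[[1,7,-19],[0,0,0],0.7],[[1,7,-21],[0,0,0],0.7],[[1,7,-21],[0,0,0],0.7],[[1,7,-21],[0,0,0],0.7]]' 40
python3 m4.py pics/p10.png
```

```text
time_s: 21.67
eef_pos: [597.5, -150.7, 157.7]
ee_rot: [-0.0, 0.638, 0.77, 0.002]
force: [0.4, -0.0, -1.4]
grip_width: 0.55
[ 597.5 -150.7  157.7]
side 20 fit [ 596.9 -152.2] 99 0.9
side 40 fit [ 596.9 -152.7] 109 0.9
side 60 fit [ 596.8 -152.4] 103 0.9
side 80 fit [ 596.4 -152.6] 111 0.7
side 100 fit [ 596.7 -152.6] 125 1.0
side 120 fit [ 597.  -150.4] 183 1.7
side pad visible 152 ((596.62890625, -152.77760314941406), 37.00259780883789) [ 561.6 -189.7] [ 633.5 -117.8]
side 0.62 [332.8, 192.7, 352.5, 253.2]
```

Centred on the pad; lower to contact in small steps.

```bash
python3 -m jog '[[[0,0,-0.5],[0,0,0],0.7],[[0,0,-1],[0,0,0],0.7],[[0,0,-1.5],[0,0,0],0.7],[[0,0,-2],[0,0,0],0.7],[[0,0,-2.5],[0,0,0],0.7],[[0,0,-2.5],[0,0,0],0.7],[[0,0,-2.5],[0,0,0],0.7],[[0,0,-2.5],[0,0,0],0.7]]' 40
```

```text
time_s: 22.53
eef_pos: [597.5, -150.7, 155.6]
ee_rot: [0.0, 0.638, 0.77, 0.002]
force: [-0.8, 0.4, 2.6]
grip_width: 0.549
```

```bash
python3 -m jog '[[[0,0,-0.5],[0,0,0],0.7],[[0,0,-0.8],[0,0,0],0.7],[[0,0,-0.8],[0,0,0],0.4],[[0,0,-0.8],[0,0,0],0.25],[[0,0,-0.8],[0,0,0],0.1],[[0,0,-0.8],[0,0,0],0.1],[[0,0,-0.8],[0,0,0],0.1],[[0,0,-0.8],[0,0,0],0.1]]' 40
python3 -m jog '[[[0,0,15],[0,0,0],0.1],[[0,0,40],[0,0,0],0.1],[[0,0,80],[0,0,0],0.1],[[0,0,120],[0,0,0],0.1],[[-30,0,150],[0,0,0],0.1],[[-70,0,170],[0,0,0],0.1],[[-110,-10,180],[0,0,0],0.1],[[-150,-20,180],[0,0,0],0.1]]' 40
python3 -m jog '[[[-40,-40,0],[0,0,0],0.1],[[-60,-80,0],[0,0,0],0.1],[[-80,-120,0],[0,0,0],0.1],[[-100,-150,0],[0,0,0],0.1],[[-100,-170,0],[0,0,0],0.1],[[-100,-170,0],[0,0,0],0.1],[[-100,-170,0],[0,0,0],0.1],[[-100,-170,0],[0,0,0],0.1]]' 40
python3 m4.py pics/p11.png; python3 m3.py pics/p12.png; python3 m1.py 2>/dev/null | grep -e == -e can -e base; python3 m2.py | grep -e " 1[14]0 "
python3 - <<'E'
from h import *
p=capture("side");q=capture("top")
A=cv2.resize(p["color"][100:380,195:445],(535,600));B=cv2.resize(q["color"][150:270,170:380],(265,151))
cv2.imwrite("pics/p13.png",np.hstack([A,np.vstack([B,np.zeros((449,265,3),np.uint8)])]))
E
```

```text
time_s: 23.2
eef_pos: [597.4, -150.6, 154.3]
ee_rot: [-0.0, 0.638, 0.77, 0.002]
force: [-0.1, 0.1, 0.1]
grip_width: 0.898
time_s: 23.87
eef_pos: [450.0, -169.5, 336.5]
ee_rot: [0.002, 0.637, 0.771, 0.002]
force: [0.4, -1.2, 0.3]
grip_width: 0.895
time_s: 24.53
eef_pos: [351.3, -339.2, 334.4]
ee_rot: [-0.0, 0.638, 0.77, 0.002]
force: [0.8, -1.5, 0.8]
grip_width: 0.899
[ 351.3 -339.2  334.4]
side 20 fit [ 597.5 -152.5] 103 0.9
side 40 fit [ 597.5 -152.7] 104 1.0
side 60 fit [ 597.5 -152.6] 113 0.9
side 80 fit [ 597.3 -152.8] 114 0.9
side 100 fit [ 597.3 -152.2] 118 1.0
side 120 fit [ 599.1 -149.9] 198 1.5
side pad visible 171 ((588.6143188476562, -170.1212158203125), 54.015159606933594) [ 543.7 -202.7] [ 635.7 -116.2]
side 0.61 [329.6, 191.6, 352.9, 251.3]
side 0.15 [210.8, 154.8, 244.0, 193.0]
top 120 fit [ 603.  -153.8] 51 1.0
top pad visible 136 ((608.0053100585938, -164.1333770751953), 51.965049743652344) [ 562.3 -206.9] [ 639.4 -113.6]
top 0.96 [342.3, 175.3, 359.5, 202.7]
top 0.62 [287.6, 176.6, 367.4, 223.9]
side 178 68 stand y range pct [-109.8 -109.5   56.9   60.2] z [ 50.8  52.7 176.9 177.8] x [-35.8  18.1] yaw err deg 3.5 tilt 0.368 face x at z85: -2.4
top 228 83 stand y range pct [-109.7 -109.3   62.5   63.9] z [ 15.5  16.  176.7 179. ] x [-33.9  24.8] yaw err deg 1.9 tilt 0.413 face x at z85: 6.0
== side
base dark rect ((584.2548217773438, -84.42817687988281), (119.33674621582031, 246.1703338623047), 10.475630760192871) 1457Traceback (most recent call last):
  File "m2.py", line 12, in <module>
    print(n,"zrange",q.min(0),q.max(0))
                     ~~~~~^^^
    return umr_minimum(a, axis, None, out, keepdims, initial, where)
ValueError: zero-size array to reduction operation minimum which has no identity
```

View pics/p13.png

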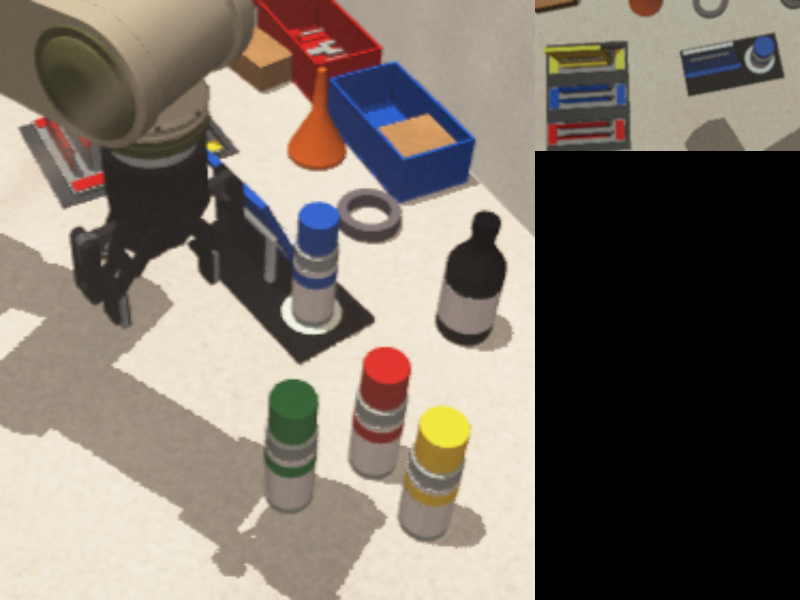

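```bash
python3 -c "
from rig import ctrl;print(ctrl.finish_job())"
```

```text
the job is handed in; nothing more can be done
None
```

The display is changed over and handed in, at about 25 s of robot time.

- **Yellow board:** It stands in the yellow-label holder. It was lowered until it met the slot floor with 16.7 N. After release its top was at z of about 176 mm in the side view, the same as the blue board in its holder, and it was centred along the slot to about 1–2 mm.
- **Blue board:** It leans on the stand with its foot on the base behind the lip. Just before release, contact with both the bar and the base showed in the force reading. After release the side view gave a lean of 0.437 rad, and it was centred to about 1 mm. The top view's plane fit failed on that check (tilt -0.53), but a later top-view fit, still with the can's cap in it, gave 0.413 rad.
- **Blue-capped can:** It stands upright on the white pad. By the side camera it is within about 1 mm of the pad centre. The top camera put the can about 5 mm further in x, partly its usual 1–3 mm offset from the side camera.
- **Other goods:** In the last picture the other cans, funnel, bottle and tape look untouched, and the gripper is clear of everything.

**Checks that failed:** The last numeric re-checks of the yellow board and the other cans gave nothing. The yellow-board script stopped because the arm hid the board from the side camera. The can check printed no values, so I relied on the picture for the cans. For the yellow board I relied on the earlier measurement and the last top view. The final pad and blue-board readings were also spoiled by nearby objects.

I viewed 9 pictures.

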